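# Index the vial dial under the crimping head and lock it

### The arm

A 6-joint arm with a two-finger parallel gripper is mounted at the origin on the work surface. World frame = base frame: x ahead of the robot, y to its left, z up, the work surface at z = 0. Lengths are in mm, angles in degrees, forces in N, time in s.
With the tool pointing down it reaches from about 300 to 850 mm from the base axis. Payload 4.2 kg.
Tool frame: the origin (TCP) lies between the finger pads; the fingertips stand 14 mm ahead of it and the grasp point (between the pads) lies 5 mm behind it; z points along the fingers, y is the line along which they close (so a half turn about z gives the same grasp; the last joint's range is limited). The gripper opens to 91 mm and grips with 3 to 60 N. Pads are 32 mm wide; open, the fingers measure 118 mm over their backs; the gripper's body (76 mm by 178 mm) begins 60 mm behind the grasp point.
Start: joints at [-68.755, 18.312, 89.639, -0, 72.044, -1.146], TCP at [219.038, -531.662, 227.976] pointing down, gripper open.
Joint ranges: [-177.97, 177.97], [-48.28, 115.42], [12.27, 149.76], [-77.06, 257.06], [2.81, 150.46], [-146.56, 146.56]. Speed limits (degrees/s): [147.25, 147.25, 180, 180, 180, 180].

### API

Orientations are given as [roll, pitch, yaw] about the fixed x, y, z axes, in that order (R = Rz(yaw) Ry(pitch) Rx(roll)).
In Python, from workcell import * gives the robot as it stands. The module is installed in compiled form; this text tells all that it offers.
- The arm moves only by the tool send_rows, never from a script. Its argument "deltas" is a list of rows, each a list of 2 entries, a list of its own where there are three numbers: the shift along the tool's x, y, z normalised to -1 to 1, where 1 is 0.5 m, then the turn, a rotation vector about the tool's x, y, z normalised to -1 to 1, where 1 is 0.5 rad. A call has 1 to 10 rows; each row shifts and turns the commanded pose from where the row before left it, along the tool's axes as they then stand; what a row does not reach is not made up. A row lasts 1/10 s, in which the tool goes at most 50 mm and 8.59 degrees, less where a joint would pass 70% of its speed; a pose out of reach is approached as far as the arm can. A call with a number of a shift or a turn outside -1 to 1 is refused whole. A call with a gripper value outside its range is refused whole. "grip" is the closure, from 0 (fully open) to 1 (shut), set as the call begins (left out, the last holds). The fingers move at their own pace and stop on an object; "grip_force" is the grip in N (left out, the last holds). Time passes only in rows, so rows that do not move let the fingers close. It gives the time, the measured TCP pose, the force, the opening and the grip force at its end, in the units of the state.
- state(): the state, without advancing time (a new reading comes with each control period).
- grab_frame(name): name is "scene" or "side" or "wrist"; returns the picture (400x640x3 uint8, red, green, blue); there is no depth.
- calibration(name): a dict with "mtx" (3x3 intrinsics, pixels), "R" (3x3) and "t" (3): a world point X has camera coordinates R X + t. Camera axes: x right, y down, z forward; pixel columns grow to the right and rows downward; lengths in mm; the calibration is good to about 2 mm. A picture is of the moment at which its call begins: read the wrist's pose just before it. calibration takes no time and is no camera call; for the wrist camera it gives the pose at the moment of the call.
- job_done(): hands the job in; it is judged then, once.
Trained networks look in the newest picture that a camera, given by its name, has taken for a name from the list of things; names that differ only in an ending like _2 or _b are one class to them, and where a whole thing is asked for, a point or a joint stands for the part that bears it (a point fixed in the world has none). Each returns a list of dicts, best first, with "p" (0 to 1); they miss things now and then, are a little off and sometimes report something else, mostly with a low value. They report only what shows in the picture. A call takes as long as a camera call.
- trace(camera, label): "pixels" (400x640 bool, what is visible of it) and "bbox" ([left, top, width, height] in pixels, round what is visible of it).
The state is a dict: "time_s": time; "qpos": joint angles; "qvel": joint speeds; "effort": joint torques, N m; "ee_pos": TCP position; "ee_rot": TCP orientation; "force": force on the tool from outside, world axes, zero at the start; "torque": the same for the moment, N m; "gripper_width": finger opening in mm; "gripper_force": force on a finger pad.
Only numpy, scipy, OpenCV 4.12 (cv2) and the standard library are available. Lean on these libraries where they do the work, as an engineer would, in place of code of your own. Each camera call takes 0.05 s, during which the arm holds its last target. There are 200 camera calls.

### The job

The red-capped vial is the next one to be crimped; it stands one place away from the crimping head, on one side or the other. Push the dial round until that vial clicks into place under the head, then slide the red-knobbed lock bolt fully home, towards the dial. Leave all the vials standing in their nests and do not disturb the other things on the bench.

Things in the scene. Friction and masses are not known exactly. Their poses are not given: they have to be found in the camera images.
- station: Crimping station fixed to the bench: plate 300 (x) by 560 by 18 mm with a dial, lock bolt (+y side) and navy C-frame (-y side: column y -205 to -305 mm, overarm 80 mm wide, underside at 210 mm). Origin on the bench top on the dial's axis, z up, -x towards the robot within 0.25 rad. All heights are above the bench. Frame 280 mm high, its cylinder 330 mm; nothing else on it is over 117 mm.
- head (a point): Point on the dial's top face straight below the crimping chuck (38 mm wide steel, its lower end 146 mm above the bench), 80 mm from the dial's axis in the station's -y direction. Axes parallel to the station's.
- dial (a joint): Angle of the dial (aluminium disc, 270 mm wide, top face 55 mm up) about the station's z: rad, 0 at the start, counter-clockwise from above positive, no stops. Six black nest rings (51 mm wide, 14 mm high) stand 80 mm from its axis. A spring detent every 1.047 rad (60 degrees) puts a nest under the head; turning takes 3 to 7 N at a post; past half way the dial pulls itself into the next detent.
- post0 (a point): Centre of the top of yellow grip post 0: upright round post, 12 mm diameter, from the dial's top face (55 mm above the bench) up to 102 mm, 115 mm from the dial's axis; for pushing the dial round. At dial angle 0 it lies 0 degrees counter-clockwise from the station's x axis.
- post1 (a point): Centre of the top of yellow grip post 1: upright round post, 12 mm diameter, from the dial's top face (55 mm above the bench) up to 102 mm, 115 mm from the dial's axis; for pushing the dial round. At dial angle 0 it lies 60 degrees counter-clockwise from the station's x axis.
- post2 (a point): Centre of the top of yellow grip post 2: upright round post, 12 mm diameter, from the dial's top face (55 mm above the bench) up to 102 mm, 115 mm from the dial's axis; for pushing the dial round. At dial angle 0 it lies 120 degrees counter-clockwise from the station's x axis.
- post3 (a point): Centre of the top of yellow grip post 3: upright round post, 12 mm diameter, from the dial's top face (55 mm above the bench) up to 102 mm, 115 mm from the dial's axis; for pushing the dial round. At dial angle 0 it lies 180 degrees counter-clockwise from the station's x axis.
- post4 (a point): Centre of the top of yellow grip post 4: upright round post, 12 mm diameter, from the dial's top face (55 mm above the bench) up to 102 mm, 115 mm from the dial's axis; for pushing the dial round. At dial angle 0 it lies 240 degrees counter-clockwise from the station's x axis.
- post5 (a point): Centre of the top of yellow grip post 5: upright round post, 12 mm diameter, from the dial's top face (55 mm above the bench) up to 102 mm, 115 mm from the dial's axis; for pushing the dial round. At dial angle 0 it lies 300 degrees counter-clockwise from the station's x axis.
- bolt (a joint): Travel of the lock bolt, m: 0 withdrawn, 0.030 fully home at its end stop; starts between 0 and 0.007. It slides level in the station's -y direction, towards the dial, with about 3 N of friction, and stays where left. Its 10 mm nose enters a 15 mm slot in the dial's rim, so it goes home only with the dial in a detent, and then holds the dial.
- bolt_knob (a point): Centre of the top of the bolt's red knob: upright round knob, 24 mm diameter, from 61 to 95 mm above the bench, over a dark steel block (56 by 75 mm) whose top is 52 mm above the bench. Withdrawn it is 205 mm, home 175 mm from the dial's axis.
- vial_red: Amber glass vial with a red cap, the one to be crimped: 36 mm diameter, 62 mm tall, 55 g (40 to 80), standing loose on the dial's top face in a nest ring 39 mm wide inside; at the start in the nest next to the head, 60 degrees from it to one side or the other. Origin at the centre of its base, z up.
- vial_a: Amber glass vial of the same size with a plain aluminium cap, standing in another nest of the dial. Origin at the centre of its base, z up.
- vial_b: Amber glass vial of the same size with a plain aluminium cap, standing in another nest of the dial. Origin at the centre of its base, z up.
- vial_c: Amber glass vial of the same size with a plain aluminium cap, standing in another nest of the dial. Origin at the centre of its base, z up.
- vial_d: Amber glass vial of the same size with a plain aluminium cap, standing in another nest of the dial. Origin at the centre of its base, z up.
- vial_e: Amber glass vial of the same size with a plain aluminium cap, standing in another nest of the dial. Origin at the centre of its base, z up.
- bottle_1: Bystander: glass bottle with a blue cap, 70 mm diameter, 140 mm tall, on the bench at the left (+y). Origin at the centre of its base.
- bottle_2: Bystander: a second such bottle.
- cap_tray: Bystander: low white tray of aluminium caps, 150 by 110 by 30 mm, at the left (+y). Origin at the centre of its underside.
- scanner: Bystander: grey hand-held code scanner lying on its side, about 85 by 165 by 50 mm, at the right (-y). Origin under its head.
- decapper: Bystander: decapping pliers with blue handles lying flat, about 200 by 76 by 22 mm, at the right (-y). Origin near their pivot.
- marker: Bystander: white and blue marker pen lying flat, 125 mm long, 15 mm thick, between the tray and the station. Origin at its middle.
- label_roll: Bystander: roll of blank labels, 84 mm diameter, 35 mm high, lying flat at the far right. Origin at the centre of its underside.

How it is judged (in metres and radians):
On the way, in this order (a step that is already met when the one before it is completed fails the run):
1. the dial is turned and rests with the red-capped vial under the crimping head (horizontal distance between vial_red and head below 0.008 m and z of vial_red in the frame of head below 0.006 m and angle between vial_red's own z axis and vertical below 0.12 rad and velocity of joint dial between -0.05 and 0.05 rad/s and value of joint bolt below 0.02 m), for 0.2 s.
2. the lock bolt is slid home (horizontal distance between vial_red and head below 0.008 m and z of vial_red in the frame of head below 0.006 m and angle between vial_red's own z axis and vertical below 0.12 rad and value of joint bolt above 0.026 m), for 0.2 s.
At the end, for the whole second after the job is handed in: The red-capped vial stands upright (within 0.12 rad) in its nest under the crimping head, within 8 mm of the head's axis; the dial is at rest (under 0.05 rad/s); the lock bolt is home (over 26 of its 30 mm); the other five vials stand upright (within 0.12 rad) (all of step 2 and velocity of joint dial between -0.05 and 0.05 rad/s and angle between each of vial_a, vial_b, vial_c, vial_d, vial_e's own z axis and vertical below 0.12 rad); the robot touches nothing.
It fails at once if a vial is lifted out of its nest or knocked over (height (world z) of any of vial_red, vial_a, vial_b, vial_c, vial_d, vial_e above 0.072 m or angle between any of vial_red, vial_a, vial_b, vial_c, vial_d, vial_e's own z axis and vertical above 0.5 rad).
It fails at once if another thing on the bench is moved by more than 30 mm (distance of any of bottle_1, bottle_2, cap_tray, scanner, decapper, marker, label_roll from where it was at the start of the episode above 0.03 m).
It also fails if it takes over 40 s, if anything falls off the work surface, if the arm or the gripper's body presses on something with over 40 N, if the wrist force passes 120 N, or if a joint passes its speed limit or range.

## Working session

There is one attempt and no reset: what is moved stays moved. The work goes in short steps, Python scripts to look and compute and a tool call to move; the robot and the scene stay as the last step left them, time stands still between calls to the robot, and variables do not carry over. Pictures are saved under pics/ and viewed, at most 10 in all, crops included, and the job is handed in when it is done.

Besides the shell and the picture viewer there is one more tool, called after "Call:" as name(argument=value, ...), one argument or row to a line, values as JSON. send_rows: Moves the arm, as the interface text tells. Scaled input: -1 to 1 covers 0.5 m each way for a shift and 0.5 rad each way for a turn. Its arguments: {"type":"object","properties":{"deltas":{"type":"array","items":{"type":"array"}},"grip":{"type":"number"},"grip_force":{"type":"number"}},"required":["deltas"]}

```bash
mkdir -p pics; python3 - <<'E'
from workcell import *
import cv2,numpy as np
for n in ("scene","side"):
    im=grab_frame(n); cv2.imwrite(f"pics/{n}0.png",im[:,:,::-1])
    c=calibration(n); print(n,np.round(c["mtx"],1).tolist(),np.round(-c["R"].T@c["t"]).tolist())
    for l in ("vial_red","bolt_knob","post0","bolt"):
        for d in trace(n,l)[:7]:
            ys,xs=np.nonzero(d["pixels"]); print(l,round(d["p"],2),d["bbox"],round(xs.mean(),1),round(ys.mean(),1))
s=state();print(s["time_s"],s["ee_pos"],s["ee_rot"])
E
```

```text
scene [[379.4, 0.0, 323.5], [0.0, 379.4, 198.0], [0.0, 0.0, 1.0]] [1202.0, 59.0, 945.0]
vial_red 0.54 [280.8, 184.4, 17.8, 19.0] 290.8 192.7
bolt_knob 0.49 [368.4, 208.5, 12.0, 16.5] 375.0 216.2
post0 0.96 [255.6, 178.5, 96.1, 84.0] 303.9 224.9
post0 0.73 [308.5, 224.1, 15.0, 19.0] 316.0 233.4
post0 0.71 [310.8, 184.1, 11.1, 19.0] 317.9 193.3
bolt 0.65 [371.1, 207.0, 11.2, 16.5] 374.9 215.4
side [[497.7, 0.0, 322.3], [0.0, 497.7, 200.9], [0.0, 0.0, 1.0]] [-1.0, -1150.0, 1060.0]
vial_red 0.7 [331.0, 211.6, 14.7, 18.7] 338.3 222.1
vial_red 0.46 [319.4, 192.4, 46.6, 56.4] 345.1 225.6
post0 0.74 [315.6, 150.2, 133.7, 165.5] 379.1 238.9
post0 0.65 [319.9, 191.6, 48.8, 55.8] 344.6 225.3
0.5 [ 219.05116415 -531.61834231  227.94381154] [ 1.79999884e+02 -2.58640754e-04  2.23936047e+01]
```

View pics/scene0.png

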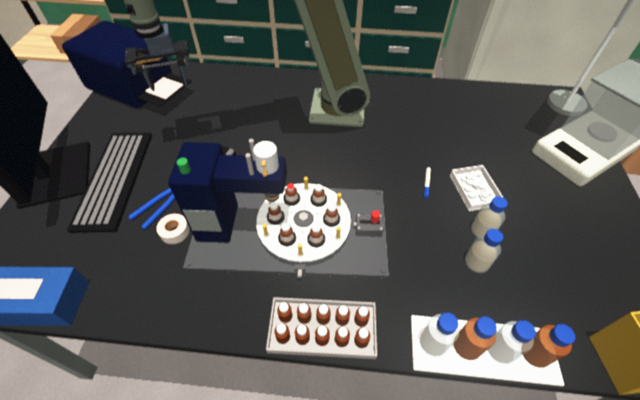

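View pics/side0.png

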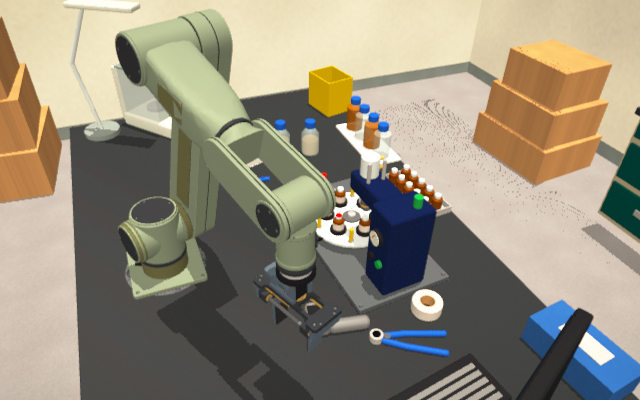

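The scene view, looking towards the robot with image right as +y, shows the dial centre near (304,219), the red cap near (291,188) and the knob near (376,216). The red vial is therefore on the robot side (-x) of the head, and the dial must turn +60° (CCW). Next I fit the station pose to the yellow posts and the knob.

```bash
cat > h.py <<'E'
import cv2,numpy as np
from workcell import *
def blobs(im,lo,hi,roi,amin=6):
    hsv=cv2.cvtColor(im,cv2.COLOR_RGB2HSV); m=cv2.inRange(hsv,lo,hi)
    z=np.zeros_like(m); l,t,r,b=roi; z[t:b,l:r]=m[t:b,l:r]
    n,_,st,c=cv2.connectedComponentsWithStats(z)
    return [(c[i].round(1).tolist(),st[i].tolist()) for i in range(1,n) if st[i,4]>=amin]
def proj(c,X):
    p=(c["R"]@np.atleast_2d(X).T+np.ravel(c["t"])[:,None]); q=c["mtx"]@p
    return (q[:2]/q[2]).T
def ray(c,uv,z):
    d=c["R"].T@np.linalg.inv(c["mtx"])@np.array([*uv,1]); o=-c["R"].T@np.ravel(c["t"])
    return o+d*(z-o[2])/d[2]
E
python3 - <<'E'
from h import *
im=cv2.imread("pics/scene0.png")[:,:,::-1].copy(); c=calibration("scene")
roi=(240,160,400,280)
print("yellow")
for b in blobs(im,(15,110,90),(32,255,255),roi,4): print(b,ray(c,b[0],78).round())
print("red")
for b in blobs(im,(0,170,110),(7,255,255),roi,4): print(b,ray(c,b[0],85).round(),ray(c,b[0],115).round())
E
python3 -c "
import cv2;i=cv2.imread('pics/scene0.png')[160:280,240:400];cv2.imwrite('pics/z.png',cv2.resize(i,None,fx=5,fy=5,interpolation=2))"
```

```text
yellow
([263.2, 163.4], [261, 161, 5, 6, 24]) [ 400. -205.   78.]
([264.6, 173.0], [263, 170, 4, 7, 24]) [ 440. -192.   78.]
([305.5, 181.1], [303, 176, 5, 13, 41]) [459. -63.  78.]
([338.6, 198.2], [337, 193, 4, 12, 31]) [514.  41.  78.]
([272.6, 198.0], [268, 196, 10, 4, 16]) [ 534. -150.   78.]
([264.7, 228.8], [263, 224, 5, 11, 30]) [ 642. -152.   78.]
([338.0, 232.2], [337, 227, 3, 11, 30]) [632.  49.  78.]
([299.7, 248.8], [298, 244, 4, 11, 31]) [694. -48.  78.]
red
([290.0, 185.3], [288, 183, 5, 5, 22]) [ 486. -106.   85.] [ 511. -100.  115.]
([374.9, 216.3], [372, 211, 8, 12, 75]) [573. 147.  85.] [595. 144. 115.]
```

View pics/z.png

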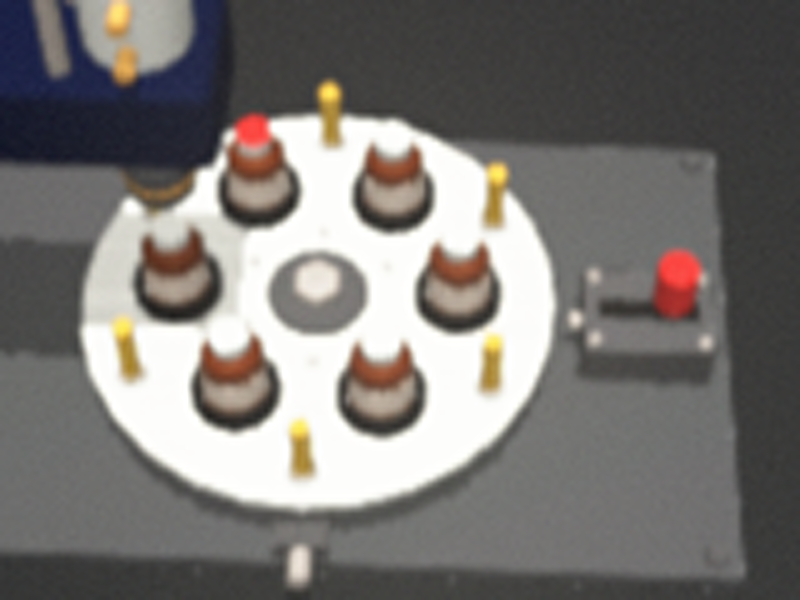

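The posts give a consistent station pose: centre about (577, -55.5), yaw about 3.6°. Radii are 114–118 mm against the 115 given, and the knob agrees. I'll cage post 1, which is clear of the C-frame, between partly closed fingers and carry it 60° CCW. First comes the transit around the robot side.

Call:
send_rows(
  deltas=[
    [[0.043,-0.051,0],[0,0,0]],
    [[0.043,-0.051,0],[0,0,0]],
    [[0.043,-0.051,0],[0,0,0]],
    [[0.043,-0.051,0],[0,0,0]],
    [[0.043,-0.051,0],[0,0,0]],
    [[0.043,-0.051,0],[0,0,0]],
    [[0.043,-0.051,0],[0,0,0]],
    [[0.043,-0.051,0],[0,0,0]],
    [[0.043,-0.051,0],[0,0,0]],
    [[0.043,-0.051,0],[0,0,0]],
  ],
  grip=0.65,
)

```text
time_s: 1.5
ee_pos: [320.9, -212.7, 228.2]
ee_rot: [180.0, -0.0, 22.4]
force: [0.3, 0.0, -0.8]
gripper_width: 31.6
gripper_force: 0.0
```

Call:
send_rows(
  deltas=[
    [[0.043,-0.051,0],[0,0,0]],
    [[0.043,-0.051,0],[0,0,0]],
    [[0.043,-0.051,0],[0,0,0]],
    [[0.043,-0.051,0],[0,0,0]],
    [[0.043,-0.051,0],[0,0,0]],
    [[0.043,-0.051,0],[0,0,0]],
    [[0.043,-0.051,0],[0,0,0]],
    [[0.043,-0.051,0],[0,0,0]],
    [[0.043,-0.051,0],[0,0,0]],
    [[0.043,-0.051,0],[0,0,0]],
  ],
)

```text
time_s: 2.5
ee_pos: [422.6, 105.1, 228.2]
ee_rot: [180.0, -0.0, 22.4]
force: [-0.3, -0.1, 0.2]
gripper_width: 32.1
gripper_force: 0.0
```

Call:
send_rows(
  deltas=[
    [[0,0,0],[0,0,-0.144]],
    [[0,0,0],[0,0,-0.144]],
    [[0,0,0],[0,0,-0.144]],
    [[0,0,0],[0,0,-0.144]],
    [[0,0,0],[0,0,-0.144]],
    [[0,0,0],[0,0,-0.144]],
    [[0,0,0],[0,0,-0.144]],
    [[0,0,0],[0,0,-0.144]],
    [[0,0,0],[0,0,-0.144]],
    [[0,0,0],[0,0,-0.144]],
  ],
)

```text
time_s: 3.5
ee_pos: [422.3, 103.7, 228.1]
ee_rot: [180.0, -0.0, 63.8]
force: [-0.5, 1.1, 0.2]
gripper_width: 31.8
gripper_force: 0.0
```

```bash
cat >> h.py <<'E'
from scipy.optimize import least_squares
ANG=np.radians(np.arange(6)*60)
def posts(p,z):
    a=ANG+p[2]; return np.c_[p[0]+115*np.cos(a),p[1]+115*np.sin(a),np.full(6,z)]
def fit(views,p0):
    # views: list of (calib, list of pixel centroids of posts)
    def res(p):
        r=[]
        for c,uv in views:
            q=proj(c,posts(p,79))
            for u in uv:
                d=q-u; r+=list(d[np.argmin((d**2).sum(1))])
        return r
    s=least_squares(res,p0,loss="soft_l1"); return s.x,np.round(res(s.x),1)
E
python3 - <<'E'
from h import *
p0=[577,-55.5,0.063]
cs=calibration("scene")
us=[[305.5,181.1],[338.6,198.2],[264.7,228.8],[338,232.2],[299.7,248.8]]
print(fit([(cs,us)],p0))
V=[(cs,us)]
for n in ("side","wrist"):
    c=calibration(n); im=grab_frame(n); cv2.imwrite(f"pics/{n}1.png",im[:,:,::-1])
    q=proj(c,posts(p0,79)); print(n,q.round().tolist())
    ok=[b for b in blobs(im,(15,110,90),(32,255,255),(0,0,640,400),6)]
    uv=[b[0] for b in ok if np.min(np.linalg.norm(q-b[0],axis=1))<(12 if n=="side" else 40)]
    print(uv)
    if n=="side" and uv: V.append((c,uv)); print(fit(V,p0))
E
```

```text
(array([ 5.79055725e+02, -5.48806702e+01,  6.07878027e-02]), array([ 0.2,  1.2, -0.1,  0.3,  0.2,  0. , -0.2, -0.6, -0.1, -0.3]))
side [[381.0, 202.0], [351.0, 190.0], [320.0, 198.0], [318.0, 221.0], [350.0, 235.0], [383.0, 224.0]]
[[351.9, 192.0], [321.2, 197.8], [319.2, 219.9], [350.9, 234.5]]
(array([ 5.79850532e+02, -5.50368651e+01,  6.12678406e-02]), array([ 0.1,  1.4, -0.2,  0.5,  0.1,  0.3, -0.3, -0.4, -0.1, -0.1, -0.1,
       -2.6, -0.1,  0.3, -0.5,  0.6, -0.3,  0. ]))
wrist [[602.0, 205.0], [521.0, 153.0], [423.0, 204.0], [415.0, 297.0], [490.0, 338.0], [580.0, 298.0]]
[[525.0, 152.0], [425.6, 204.0], [612.1, 206.7]]
```

View pics/wrist1.png

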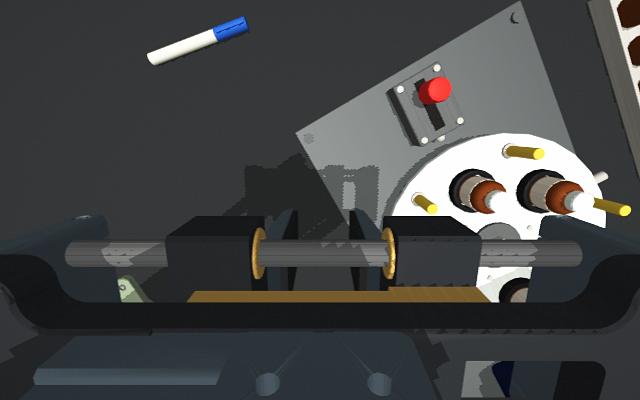

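The wrist view shows the knob at (435,90) and the posts at (425,204), (525,152) and (612,207), which matches the fit. Station is at (579.5, -55), yaw 3.5°, putting post 1 at (631, 48).

Call:
send_rows(
  deltas=[
    [[0.0084,0.0424,0],[0,0,0]],
    [[0.0084,0.0424,0],[0,0,0]],
    [[0.0084,0.0424,0],[0,0,0]],
    [[0.0084,0.0424,0],[0,0,0]],
    [[0.0084,0.0424,0],[0,0,0]],
    [[0.0084,0.0424,0],[0,0,0]],
    [[0.0084,0.0424,0],[0,0,0]],
    [[0.0084,0.0424,0],[0,0,0]],
    [[0.0084,0.0424,0],[0,0,0]],
    [[0.0084,0.0424,0],[0,0,0]],
  ],
)

```text
time_s: 4.6
ee_pos: [631.8, 46.9, 227.8]
ee_rot: [-180.0, 0.0, 63.5]
force: [-0.4, -0.2, -0.4]
gripper_width: 31.7
gripper_force: 0.0
```

Call:
send_rows(
  deltas=[
    [[0,0,0.03],[0,0,0]],
    [[0,0,0.03],[0,0,0]],
    [[0,0,0.03],[0,0,0]],
    [[0,0,0],[0,0,0]],
    [[0,0,0],[0,0,0]],
  ],
)

```text
time_s: 5.1
ee_pos: [631.0, 47.2, 183.1]
ee_rot: [-180.0, 0.0, 63.6]
force: [1.0, -0.3, 0.5]
gripper_width: 32.2
gripper_force: 0.0
```

```bash
python3 - <<'E'
from h import *
c=calibration("wrist"); im=grab_frame("wrist"); cv2.imwrite("pics/wrist2.png",im[:,:,::-1])
p=[579.5,-55,0.061]
print(state()["ee_pos"],proj(c,posts(p,102)).round().tolist())
print(*blobs(im,(15,110,90),(32,255,255),(0,0,640,400),20),sep="\n")
E
```

```text
[631.40951322  47.24498356 183.70354811] [[433.0, 266.0], [324.0, 205.0], [214.0, 266.0], [224.0, 371.0], [323.0, 417.0], [423.0, 371.0]]
([323.7, 200.4], [318, 189, 13, 23, 243])
([257.0, 253.2], [252, 228, 14, 51, 403])
([389.5, 253.2], [382, 228, 14, 51, 396])
([347.4, 295.3], [187, 287, 304, 15, 3605])
```

View pics/wrist2.png

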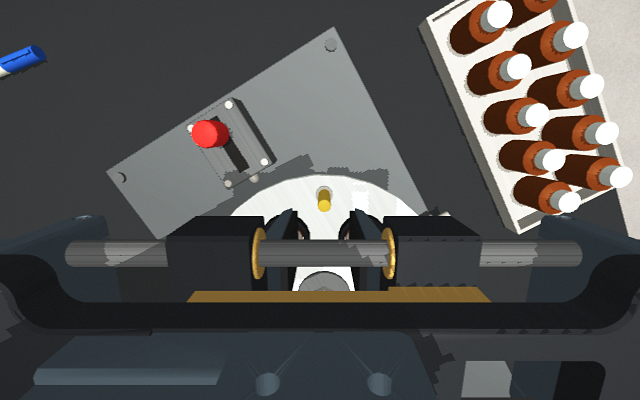

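The post 1 top is at (324,206) against a predicted (324,205), midway between the fingers. Now I descend and start the arc.

Call:
send_rows(
  deltas=[
    [[0,0,0.029],[0,0,0]],
    [[0,0,0.029],[0,0,0]],
    [[0,0,0.029],[0,0,0]],
    [[0,0,0.029],[0,0,0]],
    [[0,0,0.029],[0,0,0]],
    [[0,0,0.029],[0,0,0]],
    [[0,0,0.029],[0,0,0]],
    [[0,0,0],[0,0,0]],
    [[0,0,0],[0,0,0]],
  ],
)

```text
time_s: 6.05
ee_pos: [631.6, 47.2, 82.5]
ee_rot: [179.9, -0.0, 63.6]
force: [0.1, -0.0, 0.4]
gripper_width: 31.8
gripper_force: 0.0
```

Call:
send_rows(
  deltas=[
    [[-0.00014,-0.008,0],[0,0,-0.07]],
    [[-0.00014,-0.008,0],[0,0,-0.07]],
    [[-0.00014,-0.008,0],[0,0,-0.07]],
    [[-0.00014,-0.008,0],[0,0,-0.07]],
    [[-0.00014,-0.008,0],[0,0,-0.07]],
    [[-0.00014,-0.008,0],[0,0,-0.07]],
    [[-0.00014,-0.008,0],[0,0,-0.07]],
    [[-0.00014,-0.008,0],[0,0,-0.07]],
    [[-0.00014,-0.008,0],[0,0,-0.07]],
    [[-0.00014,-0.008,0],[0,0,-0.07]],
  ],
)

```text
time_s: 7.05
ee_pos: [595.8, 58.1, 83.2]
ee_rot: [179.6, -0.0, 83.8]
force: [4.9, -1.4, -3.0]
gripper_width: 32.1
gripper_force: 2.5
```

Call:
send_rows(
  deltas=[
    [[-0.00014,-0.008,0],[0,0,-0.07]],
    [[-0.00014,-0.008,0],[0,0,-0.07]],
    [[-0.00014,-0.008,0],[0,0,-0.07]],
    [[-0.00014,-0.008,0],[0,0,-0.07]],
    [[-0.00014,-0.008,0],[0,0,-0.07]],
    [[-0.00014,-0.008,0],[0,0,-0.07]],
    [[-0.00014,-0.008,0],[0,0,-0.07]],
    [[-0.00014,-0.008,0],[0,0,-0.07]],
    [[-0.00014,-0.008,0],[0,0,-0.07]],
    [[-0.00014,-0.008,0],[0,0,-0.07]],
  ],
)

```text
time_s: 8.05
ee_pos: [554.7, 56.2, 83.2]
ee_rot: [179.7, 0.0, 103.8]
force: [1.2, 1.5, 1.4]
gripper_width: 32.0
gripper_force: 0.5
```

Call:
send_rows(
  deltas=[
    [[-0.00014,-0.008,0],[0,0,-0.07]],
    [[-0.00014,-0.008,0],[0,0,-0.07]],
    [[-0.00014,-0.008,0],[0,0,-0.07]],
    [[-0.00014,-0.008,0],[0,0,-0.07]],
    [[-0.00014,-0.008,0],[0,0,-0.07]],
    [[-0.00014,-0.008,0],[0,0,-0.07]],
    [[-0.00014,-0.008,0],[0,0,-0.07]],
    [[-0.00014,-0.008,0],[0,0,-0.07]],
    [[-0.00014,-0.008,0],[0,0,-0.07]],
    [[-0.00014,-0.008,0],[0,0,-0.07]],
  ],
)

```text
time_s: 9.05
ee_pos: [517.7, 39.8, 83.1]
ee_rot: [179.8, 0.1, 123.9]
force: [-0.6, -0.5, 1.8]
gripper_width: 32.0
gripper_force: 0.0
```

Call:
send_rows(
  deltas=[
    [[0,0,0],[0,0,0]],
    [[0,0,0],[0,0,0]],
    [[0,0,0],[0,0,0]],
  ],
)

```text
time_s: 9.35
ee_pos: [517.3, 39.9, 82.1]
ee_rot: [179.9, 0.0, 123.8]
force: [-0.7, 0.1, -0.3]
gripper_width: 31.7
gripper_force: 0.0
```

The fingers show no contact at 60°, so the dial has snapped into the detent. I lift and check.

Call:
send_rows(
  deltas=[
    [[0,0,-0.029],[0,0,0]],
    [[0,0,-0.029],[0,0,0]],
    [[0,0,-0.029],[0,0,0]],
    [[0,0,-0.029],[0,0,0]],
    [[0,0,-0.029],[0,0,0]],
    [[0,0,-0.029],[0,0,0]],
    [[0,0,-0.029],[0,0,0]],
    [[0,0,-0.029],[0,0,0]],
    [[0,0,0],[0,0,0]],
  ],
)

```text
time_s: 10.25
ee_pos: [518.1, 39.9, 199.4]
ee_rot: [179.8, 0.1, 123.8]
force: [0.7, 0.6, 0.7]
gripper_width: 31.7
gripper_force: 0.0
```

```bash
python3 - <<'E'
from h import *
p=[579.5,-55,0.061]; s=state(); print(s["time_s"],s["ee_pos"],s["ee_rot"])
for n in ("scene","side","wrist"):
    c=calibration(n); im=grab_frame(n); cv2.imwrite(f"pics/{n}3.png",im[:,:,::-1])
    h=np.array([p[0]+80*np.sin(p[2]),p[1]-80*np.cos(p[2]),115])
    print(n,"posts",proj(c,posts(p,79)).round().tolist(),"redcap exp",proj(c,h).round())
    y=[-np.sin(p[2]),np.cos(p[2])]
    print("knob exp",[proj(c,[p[0]+y[0]*k,p[1]+y[1]*k,95]).round(1).tolist() for k in (205,198)])
    r=(250,160,400,280) if n=="scene" else (300,150,420,280) if n=="side" else (0,0,640,400)
    print("Y",[b[0] for b in blobs(im,(15,110,90),(32,255,255),r,8)])
    print("R",[b for b in blobs(im,(0,170,80),(7,255,255),r,8)])
a=cv2.imread("pics/scene3.png")[150:290,230:410]; b=cv2.imread("pics/side3.png")[150:290,280:460]
cv2.imwrite("pics/z3.png",cv2.resize(np.hstack([a,b]),None,fx=2.2,fy=2.2,interpolation=2))
E
```

```text
10.25 [518.05889134  39.92083108 199.44356343] [1.79768669e+02 1.40156644e-01 1.23789151e+02]
scene posts [[300.0, 249.0], [338.0, 232.0], [338.0, 199.0], [306.0, 182.0], [270.0, 196.0], [265.0, 229.0]] redcap exp [[273. 205.]]
knob exp [[[376.3, 212.6]], [[373.7, 212.6]]]
Y [[263.2, 163.5], [337.6, 165.0], [264.6, 172.8], [305.7, 180.9], [338.7, 198.2], [272.6, 198.0], [264.7, 228.9], [338.0, 232.2], [299.7, 249.4]]
R [([273.0, 204.6], [271, 203, 6, 4, 20]), ([374.8, 216.3], [371, 211, 8, 12, 77])]
side posts [[382.0, 201.0], [352.0, 189.0], [321.0, 198.0], [319.0, 220.0], [350.0, 235.0], [383.0, 224.0]] redcap exp [[365. 216.]]
knob exp [[[322.5, 173.4]], [[323.4, 174.4]]]
Y [[323.9, 154.9], [381.8, 157.3], [380.9, 166.4], [351.9, 192.0], [321.3, 197.8], [363.2, 205.7], [319.1, 219.8], [350.8, 234.5]]
R [([323.2, 178.7], [320, 173, 7, 11, 54]), ([365.4, 216.2], [363, 215, 6, 3, 15])]
wrist posts [[412.0, 345.0], [420.0, 250.0], [325.0, 196.0], [228.0, 249.0], [235.0, 344.0], [323.0, 386.0]] redcap exp [[284. 380.]]
knob exp [[[440.9, 131.9]], [[436.3, 138.8]]]
Y [[324.1, 197.2], [257.0, 253.0], [389.4, 253.2], [347.4, 295.4]]
R [([432.1, 134.5], [415, 122, 35, 26, 587])]
```

View pics/z3.png

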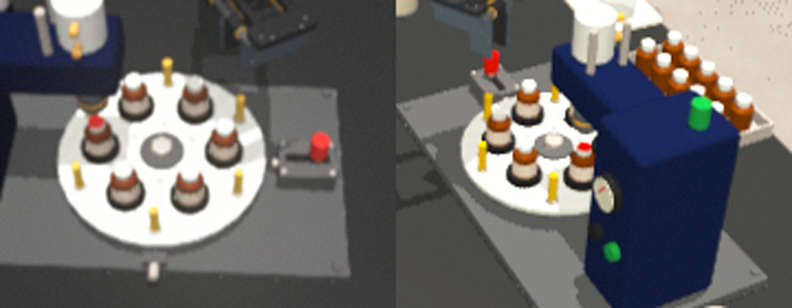

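The red cap is at (273,204.6) in scene and (365,216) in side, matching the predicted head position, and all vials are standing. Now the bolt: I close the fingers, turn to yaw 93.5°, go to the outer side of the knob and descend.

Call:
send_rows(
  deltas=[
    [[0,0,0],[0,0,0.106]],
    [[0,0,0],[0,0,0.106]],
    [[0,0,0],[0,0,0.106]],
    [[0,0,0],[0,0,0.106]],
    [[0,0,0],[0,0,0.106]],
    [[0,0,0],[0,0,0.106]],
    [[0,0,0],[0,0,0.106]],
    [[0,0,0],[0,0,0.106]],
    [[0,0,0],[0,0,0.106]],
    [[0,0,0],[0,0,0.106]],
  ],
  grip=1,
)

```text
time_s: 11.4
ee_pos: [516.0, 39.7, 196.2]
ee_rot: [-179.9, 0.0, 93.3]
force: [0.1, -0.9, 0.4]
gripper_width: 0.7
gripper_force: 0.0
```

Call:
send_rows(
  deltas=[
    [[0.038,0.014,0],[0,0,0]],
    [[0.038,0.014,0],[0,0,0]],
    [[0.038,0.014,0],[0,0,0]],
    [[0.038,0.014,0],[0,0,0]],
    [[0.038,0.014,0],[0,0,0]],
    [[0.038,0.014,0],[0,0,0]],
    [[0.038,0.014,0],[0,0,0]],
    [[0.038,0.014,0],[0,0,0]],
    [[0,0,0],[0,0,0]],
    [[0,0,0],[0,0,0]],
  ],
)

```text
time_s: 12.4
ee_pos: [563.2, 195.1, 196.9]
ee_rot: [-179.9, 0.1, 93.5]
force: [-0.1, -0.7, 0.6]
gripper_width: 0.4
gripper_force: 0.0
```

Call:
send_rows(
  deltas=[
    [[0,0,0.0295],[0,0,0]],
    [[0,0,0.0295],[0,0,0]],
    [[0,0,0.0295],[0,0,0]],
    [[0,0,0.0295],[0,0,0]],
    [[0,0,0.0295],[0,0,0]],
    [[0,0,0.0295],[0,0,0]],
    [[0,0,0.0295],[0,0,0]],
    [[0,0,0.0295],[0,0,0]],
    [[0,0,0],[0,0,0]],
    [[0,0,0],[0,0,0]],
  ],
)

```text
time_s: 13.4
ee_pos: [563.4, 194.2, 79.7]
ee_rot: [-180.0, 0.0, 93.4]
force: [-0.3, -0.4, 0.4]
gripper_width: 0.2
gripper_force: 0.0
```

Call:
send_rows(
  deltas=[
    [[-0.008,0,0],[0,0,0]],
    [[-0.008,0,0],[0,0,0]],
    [[-0.008,0,0],[0,0,0]],
    [[-0.008,0,0],[0,0,0]],
    [[-0.008,0,0],[0,0,0]],
    [[-0.008,0,0],[0,0,0]],
    [[-0.008,0,0],[0,0,0]],
  ],
)

```text
time_s: 14.1
ee_pos: [565.2, 167.3, 79.7]
ee_rot: [180.0, -0.1, 93.4]
force: [-0.9, 3.5, 1.6]
gripper_width: 0.3
gripper_force: 1.8
```

Call:
send_rows(
  deltas=[
    [[-0.005,0,0],[0,0,0]],
    [[-0.005,0,0],[0,0,0]],
    [[-0.005,0,0],[0,0,0]],
    [[-0.005,0,0],[0,0,0]],
    [[-0.005,0,0],[0,0,0]],
    [[-0.005,0,0],[0,0,0]],
  ],
)

```text
time_s: 14.7
ee_pos: [566.2, 151.8, 79.5]
ee_rot: [180.0, 0.0, 93.4]
force: [-1.2, 2.9, 2.4]
gripper_width: 0.4
gripper_force: 1.7
```

Call:
send_rows(
  deltas=[
    [[-0.003,0,0],[0,0,0]],
    [[-0.003,0,0],[0,0,0]],
    [[0,0,0],[0,0,0]],
  ],
)

```text
time_s: 15.0
ee_pos: [566.4, 148.6, 79.5]
ee_rot: [180.0, 0.0, 93.4]
force: [0.7, 2.7, 1.5]
gripper_width: 0.4
gripper_force: 1.1
```

Call:
send_rows(
  deltas=[
    [[-0.003,0,0],[0,0,0]],
    [[-0.003,0,0],[0,0,0]],
    [[0,0,0],[0,0,0]],
  ],
)

```text
time_s: 15.3
ee_pos: [566.4, 148.0, 79.5]
ee_rot: [180.0, -0.2, 93.4]
force: [-1.0, 10.7, 2.6]
gripper_width: 0.6
gripper_force: 4.9
```

Call:
send_rows(
  deltas=[
    [[-0.003,0,0],[0,0,0]],
    [[0,0,0],[0,0,0]],
  ],
)

```text
time_s: 15.5
ee_pos: [566.5, 147.9, 79.6]
ee_rot: [179.9, -0.4, 93.3]
force: [-0.6, 14.5, 1.5]
gripper_width: 0.7
gripper_force: 6.9
```

The bolt is against its end stop: force has risen to 14 N with no motion, at the expected k of about 203. I back off, lift and check.

Call:
send_rows(
  deltas=[
    [[0.015,0,0],[0,0,0]],
    [[0.025,0,0],[0,0,0]],
    [[0.03,0,0],[0,0,0]],
    [[0,0,-0.03],[0,0,0]],
    [[0,0,-0.04],[0,0,0]],
    [[0,0,-0.04],[0,0,0]],
    [[0,0,-0.04],[0,0,0]],
    [[0,0,-0.04],[0,0,0]],
    [[0,0,0],[0,0,0]],
    [[0,0,0],[0,0,0]],
  ],
)

```text
time_s: 16.5
ee_pos: [564.0, 179.6, 173.9]
ee_rot: [-180.0, 0.0, 93.5]
force: [0.2, -1.0, -0.3]
gripper_width: 0.3
gripper_force: 0.0
```

```bash
python3 - <<'E'
from h import *
p=[579.5,-55,0.061]; s=state(); print(s["time_s"],s["ee_pos"],s["force"])
y=[-np.sin(p[2]),np.cos(p[2])]
for n in ("scene","side","wrist"):
    c=calibration(n); im=grab_frame(n); cv2.imwrite(f"pics/{n}4.png",im[:,:,::-1])
    print(n,"knob exp",[proj(c,[p[0]+y[0]*k,p[1]+y[1]*k,80])[0].round(1).tolist() for k in (205,175)])
    r=(250,160,400,280) if n=="scene" else (300,150,420,280) if n=="side" else (0,0,640,400)
    print("R",[b for b in blobs(im,(0,170,80),(7,255,255),r,8)])
a=cv2.imread("pics/scene4.png")[150:290,230:410]; b=cv2.imread("pics/side4.png")[150:290,280:460]
cv2.imwrite("pics/z4.png",cv2.resize(np.hstack([a,b]),None,fx=2.2,fy=2.2,interpolation=2))
E
```

```text
16.5 [564.00242378 179.63392679 173.90999963] [ 0.1781933  -0.98788764 -0.3383348 ]
scene knob exp [[375.6, 215.8], [364.9, 215.4]]
R [([273.0, 204.6], [271, 203, 6, 4, 20]), ([365.0, 215.8], [362, 211, 8, 11, 73])]
side knob exp [[322.4, 177.0], [326.3, 181.5]]
R [([326.5, 182.0], [323, 177, 8, 11, 71]), ([365.4, 216.2], [363, 215, 6, 3, 15])]
wrist knob exp [[326.7, 234.0], [326.6, 263.6]]
R [([323.3, 274.6], [323, 267, 2, 15, 22])]
```

View pics/z4.png

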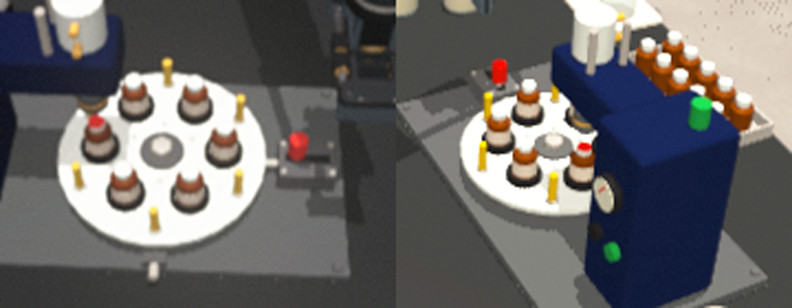

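The knob is at (365,215.8) against a predicted (364.9,215.4) for home. The nose is in the dial's slot, the vial is under the head, all vials are standing, and the robot is clear.

```bash
python3 -c "
from workcell import *
print(job_done())"
```

```text
the job is handed in; nothing more can be done
None
```

The red-capped vial is under the crimping head, the lock bolt is fully home, all six vials are still standing, and the job was handed in at about 16.7 s of the 40 s allowed; the hand-in returned no verdict.

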